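# Turn the knife plates in their case to the fresh face

## Task

Lever the cover of the knife case open with the blade of the lifter, then turn over every knife plate in the case by sliding the lifter's blade under its front edge and tipping it over backwards, so that it lies flat on the far ledge with its grooved fresh face up; the knives are sharp, so do not touch them with the fingers. Then lay the lifter back on the middle of its cork pad with the blade flat, and shut the cover fully over the knives. Leave the other things on the table alone.

Things in the scene. Friction and masses are not known exactly. Their poses are not given: they have to be found in the camera images.
- case_step (a point): Point on the fixed plywood knife case: mid width, on the top edge of the 6 mm step, 20 mm above the table. x points level from the open front to the hinged back, y along the row of knives, z up. Seen from it (mm): near bar x -38 to 0, top z -6; far ledge x 0 to 66, top z 0; lane centres y -105, -35, 35, 105.
- case_front (a point): Middle of the front edge of the knife case's base board, on its top (4 mm above the table, 62 mm before the step); axes as case_step. The board runs back 136 mm; the front is open. Side walls 140 mm to either side and the back wall (66 to 74 mm behind the step) are 30 mm tall from the table.
- cover (a joint): Hinge of the case's flat plywood cover, rad: 0 shut, grows as the front edge rises, stop at 1.62 (just past upright). Friction keeps it at any angle; about 2 N at the front edge moves it. Hinge line along y, 74 mm behind and 14 mm above case_step.
- cover_edge (a point): Middle of the cover's front edge, half-way through its 8 mm thickness. The cover is 300 mm wide and reaches 148 mm from the hinge line. Shut, its underside is 11 mm above case_step and its front edge overhangs the knives' front edges by 17 to 21 mm. z points out of the outer face.
- lifter_grip (a point): The lifter, a 140 g hand tool: thin flat steel blade with a dark wooden handle standing up from its rear (44 mm long, 18 mm wide, from 3 to 71 mm above the blade's underside). The point is in the middle of the handle, 50 mm above the blade's underside. x along the blade to its tip, z up the handle. Grip across the 18 mm width.
- lifter_tip (a point): Middle of the lifter blade's front edge, on its underside: 78 mm ahead of and 50 mm below lifter_grip. The blade is 100 mm long, 40 mm wide and 3 mm thick.
- pad: Fixed cork pad, 160 x 110 x 6 mm, on which the lifter starts, blade flat. Origin: centre of its underside, at table height; x along its long side.
- knife0_centre (a point): Centre of a steel knife plate, 54 x 50 x 6 mm, 90 g; may be absent. z out of the worn face (round countersunk hole); the fresh face has three grooves. At the start it lies worn face up on the near bar, far edge at most 3 mm from the step, x to the back; its front edge overhangs the bar by 16 to 19 mm, with a 10 mm high space beneath.
- knife1_centre (a point): Centre of a steel knife plate, 54 x 50 x 6 mm, 90 g; may be absent. z out of the worn face (round countersunk hole); the fresh face has three grooves. At the start it lies worn face up on the near bar, far edge at most 3 mm from the step, x to the back; its front edge overhangs the bar by 16 to 19 mm, with a 10 mm high space beneath.
- knife2_centre (a point): Centre of a steel knife plate, 54 x 50 x 6 mm, 90 g; may be absent. z out of the worn face (round countersunk hole); the fresh face has three grooves. At the start it lies worn face up on the near bar, far edge at most 3 mm from the step, x to the back; its front edge overhangs the bar by 16 to 19 mm, with a 10 mm high space beneath.
- knife3_centre (a point): Centre of a steel knife plate, 54 x 50 x 6 mm, 90 g; may be absent. z out of the worn face (round countersunk hole); the fresh face has three grooves. At the start it lies worn face up on the near bar, far edge at most 3 mm from the step, x to the back; its front edge overhangs the bar by 16 to 19 mm, with a 10 mm high space beneath.
- glue_bottle: Bystander: white glue bottle, 68 mm wide, 200 mm tall; origin at the centre of its underside.
- wax_tin: Bystander: round wax tin, 77 mm wide, 40 mm high; origin at the centre of its underside.
- tape_measure: Bystander: tape measure, 38 x 91 x 66 mm; origin at the centre of its underside.

How it is judged:
On the way, in this order (a step that is already met when the one before it is completed fails the run):
1. the cover begins to rise (past 0.05 rad), pushed by the lifter and not by the fingers (value of joint cover above 0.05 rad and contact force between lifter and cover above 0.2 N and contact force between the fingers and cover below 0.5 N).
2. the cover is past 0.6 rad, still pushed by the lifter and not by the fingers (value of joint cover above 0.6 rad and contact force between lifter and cover above 0.2 N and contact force between the fingers and cover below 0.5 N).
3. every knife lies turned over, fresh face up, flat on the far ledge (angle between each of knife0_centre, knife1_centre, knife2_centre, knife3_centre's own z axis and vertical above 2.9 rad and x of knife0_centre in the frame of case_step between 0.004 and 0.06 m and z of knife0_centre in the frame of case_step between -0.003 and 0.009 m and x of knife1_centre in the frame of case_step between 0.004 and 0.06 m and z of knife1_centre in the frame of case_step between -0.003 and 0.009 m and x of knife2_centre in the frame of case_step between 0.004 and 0.06 m and z of knife2_centre in the frame of case_step between -0.003 and 0.009 m and x of knife3_centre in the frame of case_step between 0.004 and 0.06 m and z of knife3_centre in the frame of case_step between -0.003 and 0.009 m), for 0.2 s.
At the end, for the whole second after the job is handed in: Every knife present lies flat (within 14 degrees) on the far ledge, fresh face up, its centre at least 4 mm behind the step; the cover is shut (below 0.06 rad); the lifter rests with its blade flat on the cork pad, its grip point within 60 mm (horizontally) of the pad's centre (all of step 3 and value of joint cover below 0.06 rad and angle between lifter_grip's own z axis and vertical below 0.12 rad and horizontal distance between lifter_grip and pad below 0.06 m and height (world z) of lifter_grip between 0.05 and 0.062 m and linear speed of lifter below 0.02 m/s); the robot touches nothing.
It fails at once if the fingers press on a knife plate (contact force between the fingers and knife0 above 1 N or contact force between the fingers and knife1 above 1 N or contact force between the fingers and knife2 above 1 N or contact force between the fingers and knife3 above 1 N).
It fails at once if a bystander is moved more than 4 cm (distance of any of glue_bottle, wax_tin, tape_measure from where it was at the start of the episode above 0.04 m).
Of knife0, knife1, knife2, knife3 only 2 to 4 are there at a start; the rules pass over those that are not, and their reading is None.
At some moment in a run one of lifter may be knocked a few centimetres aside while the robot is not near it.
Once in a run the grip may slacken for a moment while it holds something.
It also fails if it takes over 208 s, if anything falls off the work surface, if the arm or the gripper's body presses on something with over 40 N, if the wrist force passes 120 N, or if a joint passes its speed limit or range.

## Robot

A 7-joint arm with a two-finger parallel gripper is mounted at the origin on a cart in front of the work surface, level with it; the furniture and walls round the work are solid. World frame = base frame: x ahead of the robot, y to its left, z up, the work surface at z = 0. Lengths are in m, angles in rad, forces in N, time in s.
With the tool pointing down it reaches from about 0.4 to 0.85 m from the base axis. Payload 4.5 kg.
Tool frame: the origin (TCP) lies midway between the tips of the shut fingers; the grasp point (between the pads) lies 19 mm behind it; z points along the fingers, y is the line along which they close (so a half turn about z gives the same grasp; the last joint's range is limited). The gripper opens to 85 mm and grips with 20 to 120 N. Pads are 22 mm wide; open, the fingers measure 114 mm over their backs; the gripper's body (76 mm by 85 mm) begins 54 mm behind the grasp point. The pads swing forward as they close: fully open they stand 13 mm farther back than shut.
Start: joints at [1.293, 0.689, -0.195, 1.565, 0.157, 0.902, -0.215], TCP at [0.192, -0.595, 0.231] pointing down, gripper open.
Joint ranges: [-3.01, 3.01], [-0.46, 2.08], [-1.47, 1.51], [0.13, 2.56], [-1, 4.14], [0.04, 2.09], [-2.66, 2.66]. Speed limits (rad/s): [2.57, 2.57, 3.14, 3.14, 3.14, 3.14, 3.14].

## Interface

Orientations are given as [roll, pitch, yaw] about the fixed x, y, z axes, in that order (R = Rz(yaw) Ry(pitch) Rx(roll)).
In Python, from rig import sensors, viewer, workorder gives the robot as it stands. The module is installed in compiled form; this text tells all that it offers.
- The arm moves only by the tool arm_command, never from a script. Its argument "commands" is one flat list of numbers, 7 for each row, row after row: the shift along the tool's x, y, z in mm, then the turn, a rotation vector about the tool's x, y, z in degrees, then the finger opening in mm, from 0 to 85.4. A call has exactly 8 rows; each row is the pose to reach, as a shift and turn from the pose commanded when the call began, along the tool's axes at that moment; what a row does not reach only later rows make up. A row lasts 1/8 s, in which the tool goes at most 62.5 mm and 10.7 degrees, less where a joint would pass 70% of its speed; a pose out of reach is approached as far as the arm can. A call with a gripper value outside its range is refused whole. The fingers move at their own pace and stop on an object; "grip_force" is the grip in N (left out, the last holds). Time passes only in rows, so rows that repeat a pose let the fingers close, or fill a call up. It gives the time, the measured TCP pose, the force, the opening and the grip force at its end, in the units of the state.
- sensors.sense(): the state, without advancing time (a new reading comes with each control period).
- viewer.get_image(name): name is "scene" or "top"; returns (picture, depth): 420x560x3 uint8, red, green, blue; 420x560 float32, m along the optical axis (not along the pixel's ray), 0 where there is no reading.
- viewer.camera_params(name): a dict with "K" (3x3 intrinsics, pixels), "dist" ([k1, k2, p1, p2, k3] as OpenCV has them; the pictures are not rectified), "rvec" (rotation vector, rad) and "tvec" (3), from world to camera coordinates, as OpenCV has them. Camera axes: x right, y down, z forward; pixel columns grow to the right and rows downward; lengths in m; the calibration is good to about 2 mm. A picture is of the moment at which its call begins. camera_params takes no time and is no camera call.
- workorder.close_job(): hands the job in; it is judged then, once.
The state is a dict: "clock": time; "q": joint angles; "qvel": joint speeds; "effort": joint torques, N m; "eef_pos": TCP position; "ee_rot": TCP orientation; "wrist_force": force on the tool from outside, world axes, zero at the start; "ft_torque": the same for the moment, N m; "gripper_width": finger opening in m; "grip_force": force on a finger pad.
Only numpy, scipy, OpenCV 4.12 (cv2) and the standard library are available. Lean on these libraries where they do the work, as an engineer would, in place of code of your own. Each camera call takes 0.05 s, during which the arm holds its last target. There are 200 camera calls.

## Working session

There is one attempt and no reset: what is moved stays moved. The work goes in short steps, Python scripts to look and compute and a tool call to move; the robot and the scene stay as the last step left them, time stands still between calls to the robot, and variables do not carry over. Pictures are saved under pics/ and viewed, at most 14 in all, crops included, and the job is handed in when it is done.

Besides the shell and the picture viewer there is one more tool, called after "Call:" in YAML: its name, and indented under it one key for each argument. arm_command: Moves the arm, as the interface text tells. Its arguments: {"type":"object","properties":{"commands":{"type":"array"},"grip_force":{"type":"number"}},"required":["commands"]}

```bash
mkdir -p pics; ls; python3 - <<'E'
from rig import sensors, viewer
import cv2,numpy as np
s=sensors.sense();print({k:np.round(v,3).tolist() for k,v in s.items()})
for n in("scene","top"):
    p,d=viewer.get_image(n);cv2.imwrite(f"pics/{n}0.png",p[:,:,::-1]);np.save(f"pics/{n}0.npy",d)
    c=viewer.camera_params(n);print(n,{k:np.round(v,4).tolist() for k,v in c.items()})
    R=cv2.Rodrigues(np.array(c['rvec'],float))[0];print(-R.T@np.array(c['tvec']).ravel())
E
```

```text
pics
{'clock': 0.0, 'q': [1.293, 0.69, -0.195, 1.566, 0.157, 0.902, -0.215], 'qvel': [0.002, -0.001, -0.001, 0.0, -0.001, 0.001, 0.0], 'effort': [-0.001, -53.961, -1.266, -15.855, 0.009, 0.009, 0.0], 'eef_pos': [0.191, -0.594, 0.23], 'ee_rot': [-3.14, 0.0, 0.312], 'wrist_force': [0.423, 0.102, 0.13], 'ft_torque': [0.009, 0.015, -0.019], 'grip_force': 0.0, 'gripper_width': 0.085}
scene {'K': [[391.2166, 0.0, 280.2203], [0.0, 391.2166, 207.5483], [0.0, 0.0, 1.0]], 'dist': [-0.0335, 0.0, 0.0, 0.0, 0.0], 'rvec': [1.1169, -2.3513, 1.0017], 'tvec': [0.3985, 0.3322, 1.0368]}
[-0.16440039  0.62950047  0.9596317 ]
top {'K': [[478.7064, 0.0, 287.5209], [0.0, 478.7064, 213.3184], [0.0, 0.0, 1.0]], 'dist': [0.0034, 0.0, 0.0, 0.0, 0.0], 'rvec': [2.1087, -2.1469, 0.1608], 'tvec': [0.0493, 0.5702, 1.5578]}
[0.30553143 0.01727207 1.63111224]
```

View pics/scene0.png

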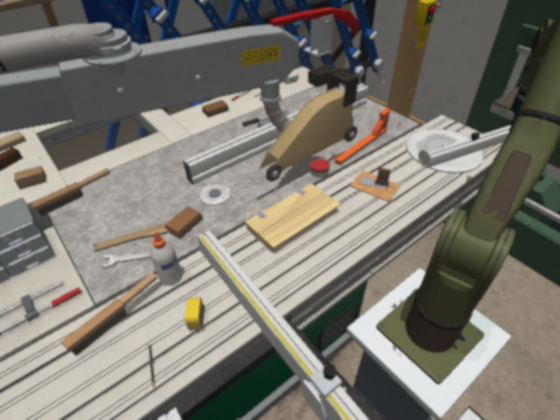

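View pics/top0.png

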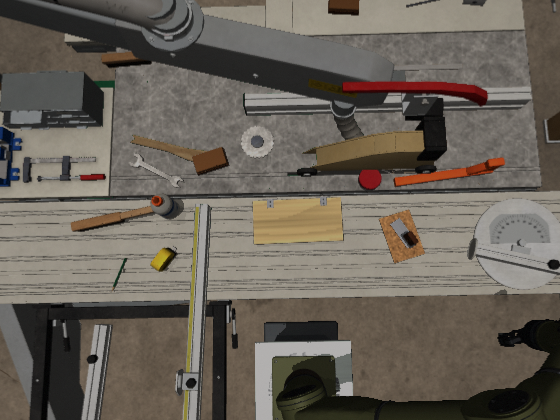

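The pictures show the closed case in the top view at about (253–343, 197–243), with hinges on the far side. The cork pad and lifter are at about (403, 236), the wax tin at (370, 180), the tape at (163, 259) and the glue bottle at (162, 206).

```bash
cat > h.py <<'E'
from rig import sensors, viewer
import cv2,numpy as np
from scipy.spatial.transform import Rotation as Ro
def cam(n):
    c=viewer.camera_params(n);K=np.array(c['K'],float);d=np.array(c['dist'],float)
    R=cv2.Rodrigues(np.array(c['rvec'],float))[0];t=np.array(c['tvec'],float).ravel()
    return K,d,R,t
def plane(n,uv,z):
    K,d,R,t=cam(n);u=cv2.undistortPoints(np.array(uv,float).reshape(-1,1,2),K,d).reshape(-1,2)
    r=np.c_[u,np.ones(len(u))]@R;o=-R.T@t
    return o+r*((z-o[2])/r[:,2])[:,None]
def cloud(n,depth):
    K,d,R,t=cam(n);v,u=np.mgrid[:420,:560]
    q=cv2.undistortPoints(np.stack([u,v],-1).reshape(-1,1,2).astype(float),K,d).reshape(420,560,2)
    P=np.dstack([q,np.ones((420,560))])*depth[...,None]
    return (P-t)@R
def proj(n,P):
    K,d,R,t=cam(n);return cv2.projectPoints(np.array(P,float).reshape(-1,1,3),cv2.Rodrigues(R)[0],t,K,d)[0].reshape(-1,2)
def shot(n,name,save=True):
    p,d=viewer.get_image(n)
    if save: cv2.imwrite(f"pics/{name}.png",p[:,:,::-1])
    return p,d
def crop(p,box,k,name):
    a,b,c,d=box;cv2.imwrite(f"pics/{name}.png",cv2.resize(p[b:d,a:c,::-1],None,fx=k,fy=k,interpolation=cv2.INTER_CUBIC))
def st():
    s=sensors.sense();print(round(s['clock'],2),np.round(s['eef_pos'],4),np.round(s['ee_rot'],4),np.round(s['wrist_force'],1),round(float(s['gripper_width']),4),np.round(s['q'],2));return s
E
python3 - <<'E'
from h import *
T=cv2.imread("pics/top0.png")[:,:,::-1];D=np.load("pics/top0.npy");C=cloud("top",D)
hsv=cv2.cvtColor(np.ascontiguousarray(T),cv2.COLOR_RGB2HSV)
def big(m,box):
    k=np.zeros_like(m);a,b,c,d=box;k[b:d,a:c]=m[b:d,a:c]
    k=cv2.morphologyEx(k,cv2.MORPH_OPEN,np.ones((3,3)));k=cv2.morphologyEx(k,cv2.MORPH_CLOSE,np.ones((9,9)))
    return max(cv2.findContours(k,0,1)[0],key=cv2.contourArea)
c=big(cv2.inRange(hsv,(12,70,100),(32,255,255)),(235,185,360,255))
r=cv2.boxPoints(cv2.minAreaRect(c));P=plane("top",r,.039);print("cover",r.round(1).tolist(),P.round(4).tolist())
print(np.linalg.norm(np.diff(P,axis=0),axis=1), "z",np.median(C[210:235,270:330,2]))
c=big(cv2.inRange(hsv,(5,100,80),(20,255,255)),(370,200,435,270))
r=cv2.boxPoints(cv2.minAreaRect(c));P=plane("top",r,.006);print("pad",r.round(1).tolist(),P.round(4).tolist(),P.mean(0));print(np.linalg.norm(np.diff(P,axis=0),axis=1))
# depth: lifter handle
sub=C[200:270,370:435];m=(sub[...,2]>.04)&(sub[...,2]<.12);Q=sub[m];print("handle",len(Q),Q.mean(0),np.median(Q[:,2]),np.percentile(Q,[2,98],axis=0))
top=Q[Q[:,2]>.07];print(top.mean(0),len(top));w,v=np.linalg.eigh(np.cov(top[:,:2].T));print(w,v)
crop(T,(365,195,445,275),7,"pad0");
S=cv2.imread("pics/scene0.png")[:,:,::-1];crop(S,(235,150,415,260),4,"sc0")
E
```

```text
cover [[251.8000030517578, 200.5], [340.70001220703125, 196.60000610351562], [342.6000061035156, 240.0], [253.8000030517578, 243.89999389648438]] [[0.6188, 0.1596, 0.039], [0.6265, -0.1417, 0.039], [0.4787, -0.143, 0.039], [0.4709, 0.1538, 0.039]]
[0.30142751 0.14775729 0.29687501] z 0.03771254629434373
pad [[378.5, 218.60000610351562], [408.5, 208.10000610351562], [424.20001220703125, 252.89999389648438], [394.1000061035156, 263.3999938964844]] [[0.5535, -0.2715, 0.006], [0.5881, -0.3759, 0.006], [0.4335, -0.4197, 0.006], [0.4, -0.3168, 0.006]] [ 0.49377019 -0.34597891  0.006     ]
[0.11001968 0.16058581 0.10824902]
handle 105 [ 0.47805672 -0.36417716  0.06936413] 0.07298304627413899 [[ 0.45937947 -0.38010394  0.04273073]
 [ 0.49749199 -0.34997143  0.08138923]]
[ 0.47882406 -0.36553104  0.07519961] 72
[3.04575097e-05 1.57976944e-04] [[ 0.55182867 -0.83395751]
 [-0.83395751 -0.55182867]]
```

View pics/pad0.png

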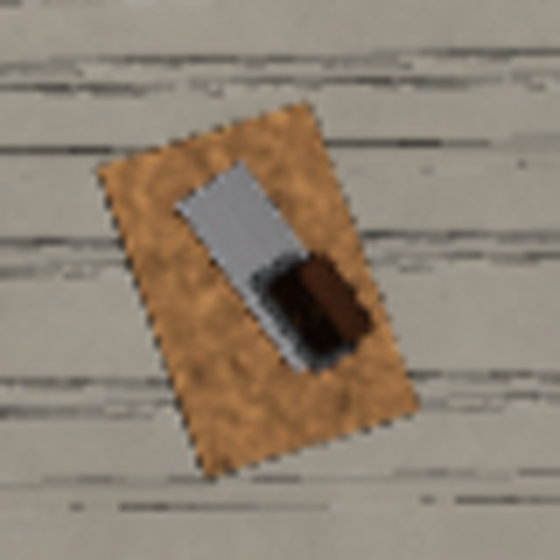

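View pics/sc0.png

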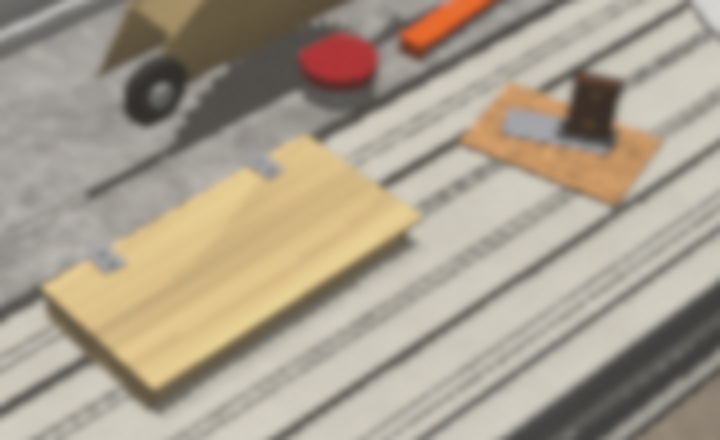

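The crops show the blade's front corners at about (177,205) and (242,162), with the left rear corner at (300,370), in the x7 pad crop. The handle leans up at the lower right, and nothing stands between the pad and the case.

```bash
cat >> h.py <<'E'
def go(target,yaw,pitch=0.0,cur=None):
    """shift(mm)/turn(deg) in tool axes to reach TCP target with tool down, yaw"""
    s=sensors.sense();p=np.array(s['eef_pos']) if cur is None else np.array(cur[0]);
    A=Ro.from_euler('xyz',s['ee_rot'] if cur is None else cur[1])
    B=Ro.from_euler('xyz',[np.pi,pitch,yaw])
    return np.round(A.inv().apply(np.array(target)-p)*1000,1),np.round(np.degrees((A.inv()*B).as_rotvec()),2)
E
python3 - <<'E'
from h import *
f=lambda x,y:(365+(x+.5)/7-.5,195+(y+.5)/7-.5)
P=plane("top",[f(177,205),f(242,162),f(300,370)],.009);print(P.round(4))
x=P[0]-P[2];print("yaw left edge",np.arctan2(x[1],x[0]),np.linalg.norm(x)); e=P[0]-P[1];print("yaw from front",np.arctan2(-e[0],e[1]),np.linalg.norm(e))
yaw=np.arctan2(x[1],x[0]);tip=(P[0]+P[1])/2;print(tip, tip-.078*np.r_[np.cos(yaw),np.sin(yaw),0])
D=np.load("pics/top0.npy");C=cloud("top",D);sub=C[200:270,370:435];Q=sub[sub[...,2]>.071];print(len(Q),Q.mean(0),(Q.max(0)+Q.min(0))/2)
yaw=.62
g=np.array([np.mean([.4788]),-.3655])
for z in(.15,.038):print(go([g[0],g[1],z],yaw))
E
```

```text
[[ 0.5343 -0.3088  0.009 ]
 [ 0.5549 -0.3415  0.009 ]
 [ 0.4528 -0.3638  0.009 ]]
yaw left edge 0.5933324304513121 0.09837128597247705
yaw from front 0.5618855488566267 0.03864198692460504
[ 0.5446152  -0.32513447  0.009     ] [ 0.4799468  -0.36874638  0.009     ]
76 [ 0.44694971 -0.29559635  0.36242326] [ 0.40302777 -0.18346613  0.85138439]
(array([ 343.7, -129.5,   80.7]), array([-1.000e-01, -1.000e-02, -1.766e+01]))
(array([ 343.7, -129.3,  192.7]), array([-1.000e-01, -1.000e-02, -1.766e+01]))
```

Call:
arm_command:
  commands: [49, -18, 11.5, 0, 0, -2.2, 85, 98, -37, 23, 0, 0, -4.5, 85, 147, -55, 35, 0, 0, -6.7, 85, 196, -73, 46, 0, 0, -8.9, 85, 245, -91, 58, 0, 0, -11.1, 85, 294, -110, 69, 0, 0, -13.4, 85, 343.4, -128, 80.7, 0, 0, -15.6, 85, 343.4, -128, 80.7, 0, 0, -15.6, 85]
  grip_force: 100

```text
clock: 1.1
eef_pos: [0.4839, -0.3618, 0.1495]
ee_rot: [-3.139, -0.004, 0.594]
wrist_force: [0.2, 0.6, -0.1]
gripper_width: 0.0851
grip_force: 0.0
```

```bash
python3 - <<'E'
from h import *
st();p,d=shot("scene","sc1");crop(p,(300,110,440,220),5,"sc1c")
t,_=shot("top","tp1");crop(t,(365,195,445,275),6,"tp1c")
print(go([.479,-.367,.038],.585))
E
```

```text
1.1 [ 0.4839 -0.3618  0.1495] [-3.139  -0.0043  0.5936] [ 0.2  0.6 -0.1] 0.0851 [ 0.68  0.77 -0.2   1.7   0.21  0.69 -0.61]
(array([  0.2,  -0.2, 112.1]), array([-0.06,  0.06,  0.01]))
```

View pics/sc1c.png

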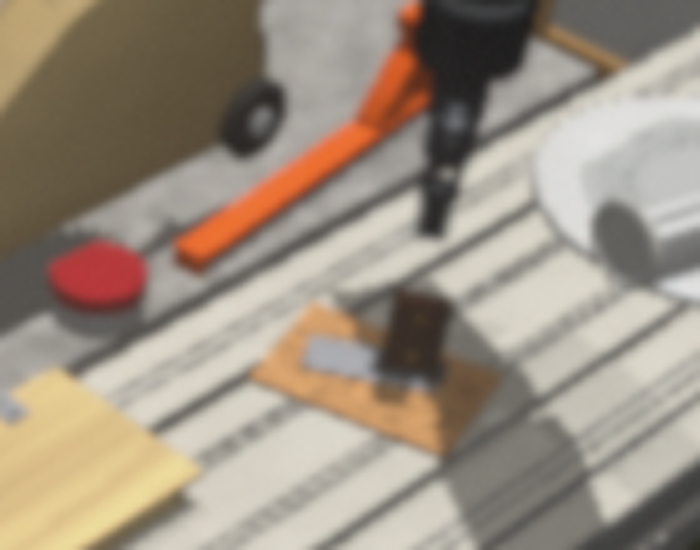

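The lifter is where it was: handle at about (415,335) in the crop, on the pad, with the fingers standing above it. Going down to grip.

Call:
arm_command:
  commands: [0, 0, 25, 0, 0, 0, 85, 0, 0, 50, 0, 0, 0, 85, 0, 0, 75, 0, 0, 0, 85, 0, 0, 95, 0, 0, 0, 85, 0, 0, 112, 0, 0, 0, 85, 0, 0, 112, 0, 0, 0, 85, 0, 0, 112, 0, 0, 0, 40, 0, 0, 112, 0, 0, 0, 10]

```text
clock: 2.2
eef_pos: [0.4798, -0.3682, 0.0395]
ee_rot: [3.14, -0.001, 0.584]
wrist_force: [0.0, -0.2, 0.2]
gripper_width: 0.051
grip_force: 0.0
```

Call:
arm_command:
  commands: [0, 0, 0, 0, 0, 0, 5, 0, 0, 0, 0, 0, 0, 5, 0, 0, 0, 0, 0, 0, 5, 0, 0, 0, 0, 0, 0, 5, 0, 0, 0, 0, 0, 0, 5, 0, 0, 0, 0, 0, 0, 5, 0, 0, 0, 0, 0, 0, 5, 0, 0, 0, 0, 0, 0, 5]
  grip_force: 110

```text
clock: 3.2
eef_pos: [0.4795, -0.3678, 0.0391]
ee_rot: [3.141, -0.0, 0.584]
wrist_force: [-0.4, 0.7, 5.8]
gripper_width: 0.0166
grip_force: 107.5
```

Call:
arm_command:
  commands: [0, 0, -15, 0, 0, 0, 5, 0, 0, -30, 0, 0, 0, 5, 0, 0, -50, 0, 0, 0, 5, 0, 0, -70, 0, 0, 0, 5, 0, 0, -90, 0, 0, 0, 5, 0, 0, -110, 0, 0, 0, 5, 0, 0, -110, 0, 0, 0, 5, 0, 0, -110, 0, 0, 0, 5]

```text
clock: 4.2
eef_pos: [0.4789, -0.3675, 0.1483]
ee_rot: [-3.141, 0.0, 0.584]
wrist_force: [-0.4, -0.2, -1.6]
gripper_width: 0.0169
grip_force: 107.3
```

```bash
python3 - <<'E'
from h import *
p,d=shot("scene","sc2");crop(p,(300,90,440,200),5,"sc2c");st()
E
```

```text
4.25 [ 0.4787 -0.3674  0.1479] [-3.1403e+00  7.0000e-04  5.8410e-01] [ 0.6  0.4 -1.7] 0.0168 [ 0.69  0.77 -0.2   1.71  0.22  0.69 -0.61]
```

View pics/sc2c.png

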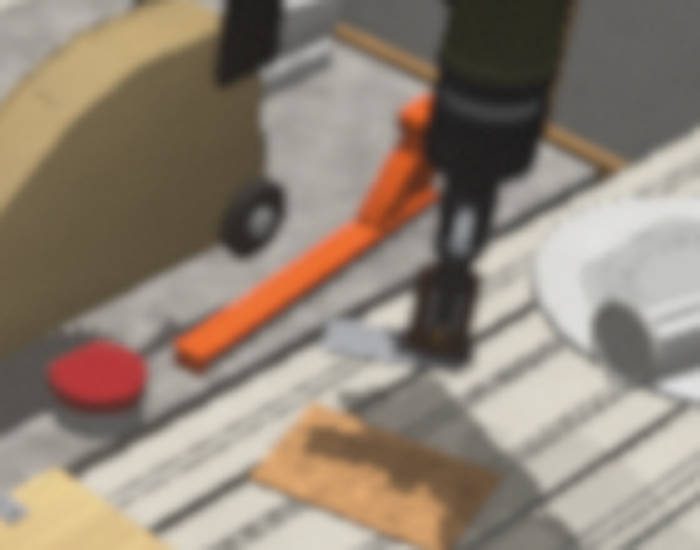

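The lifter is held firmly with its blade level, about (350,345) in the crop. Next is the position in front of the cover edge.

```bash
cat >> h.py <<'E'
S=np.array([.5488,.0073]);YC=.026
def c2w(x,y,z):  # case mm -> world m ; z above table mm
    c,s=np.cos(YC),np.sin(YC);return np.array([S[0]+(c*x-s*y)/1e3,S[1]+(s*x+c*y)/1e3,z/1e3])
E
python3 - <<'E'
from h import *
yaw=.526
a=c2w(-164,-140,130);print(a,*go(a,yaw))
cur=(a,[np.pi,0,yaw])
for p in[(-164,-140,57),(-143,-140,57)]: print(p,*go(c2w(*p),yaw,cur=cur))
# arc from insertion, relative to insertion pose
ins=c2w(-143,-140,57);cur=(ins,[np.pi,0,yaw]);r=138
for th in [0,.05,.1,.2,.3,.4,.5,.6,.7,.8,.9,1.0,1.1,1.2,1.3,1.4,1.5,1.56,1.6]:
    r=139-8*min(th,1)
    K=np.array([74-r*np.cos(th)-3*np.sin(th),34+r*np.sin(th)-3*np.cos(th)])
    t=c2w(K[0]-78,-140,K[1]+30);d,_=go(t,yaw,cur=cur);print(th,K.round(1),t.round(3),d)
E
```

```text
[ 0.38849502 -0.1369162   0.13      ] [  51.8 -242.    18.2] [-0.07  0.04  3.33]
(-164, -140, 57) [ 0. -0. 73.] [0. 0. 0.]
(-143, -140, 57) [18.4 10.1 73. ] [0. 0. 0.]
0 [-65.  31.] [ 0.409 -0.136  0.061] [ 0.  0. -4.]
0.05 [-64.6  37.9] [ 0.41  -0.136  0.068] [  0.4   0.2 -10.9]
0.1 [-63.8  44.8] [ 0.411 -0.136  0.075] [  1.    0.6 -17.8]
0.2 [-61.3  58.4] [ 0.413 -0.136  0.088] [  3.3   1.8 -31.4]
0.3 [-57.4  71.5] [ 0.417 -0.136  0.102] [  6.7   3.7 -44.5]
0.4 [-52.2  84.1] [ 0.422 -0.136  0.114] [ 11.2   6.1 -57.1]
0.5 [-45.9  96.1] [ 0.429 -0.136  0.126] [ 16.8   9.2 -69.1]
0.6 [-38.5 107.3] [ 0.436 -0.136  0.137] [ 23.3  12.7 -80.3]
0.7 [-30.  117.6] [ 0.445 -0.135  0.148] [ 30.7  16.8 -90.6]
0.8 [-20.5 127. ] [ 0.454 -0.135  0.157] [  39.    21.3 -100. ]
0.9 [-10.3 135.4] [ 0.464 -0.135  0.165] [  48.    26.2 -108.4]
1.0 [  0.7 142.6] [ 0.475 -0.135  0.173] [  57.7   31.5 -115.6]
1.1 [ 11.9 149.4] [ 0.486 -0.134  0.179] [  67.5   36.9 -122.4]
1.2 [ 23.7 155. ] [ 0.498 -0.134  0.185] [  77.9   42.5 -128. ]
1.3 [ 36.1 159.4] [ 0.511 -0.134  0.189] [  88.7   48.5 -132.4]
1.4 [ 48.8 162.6] [ 0.523 -0.133  0.193] [  99.8   54.5 -135.6]
1.5 [ 61.7 164.5] [ 0.536 -0.133  0.194] [ 111.2   60.8 -137.5]
1.56 [ 69.6 165. ] [ 0.544 -0.133  0.195] [ 118.1   64.5 -138. ]
1.6 [ 74.8 165. ] [ 0.549 -0.133  0.195] [ 122.7   67.  -138. ]
```

Call:
arm_command:
  commands: [9, -40, 3, 0, 0, 0.6, 5, 17, -81, 6, 0, 0, 1.1, 5, 26, -121, 9, 0, 0, 1.7, 5, 35, -161, 12, 0, 0, 2.2, 5, 43, -202, 15, 0, 0, 2.8, 5, 51.8, -242, 18.2, 0, 0, 3.3, 5, 51.8, -242, 18.2, 0, 0, 3.3, 5, 51.8, -242, 18.2, 0, 0, 3.3, 5]

```text
clock: 5.25
eef_pos: [0.3897, -0.1377, 0.1302]
ee_rot: [3.141, -0.0, 0.527]
wrist_force: [0.3, -0.7, -1.4]
gripper_width: 0.0168
grip_force: 107.6
```

Call:
arm_command:
  commands: [0, 0, 25, 0, 0, 0, 5, 0, 0, 50, 0, 0, 0, 5, 0, 0, 73, 0, 0, 0, 5, 0, 0, 73, 0, 0, 0, 5, 0, 0, 73, 0, 0, 0, 5, 10, 5.5, 73, 0, 0, 0, 5, 21, 11.6, 73, 0, 0, 0, 5, 21, 11.6, 73, 0, 0, 0, 5]

```text
clock: 6.25
eef_pos: [0.415, -0.138, 0.0572]
ee_rot: [3.14, -0.003, 0.524]
wrist_force: [0.4, 1.3, -1.7]
gripper_width: 0.0169
grip_force: 107.9
```

```bash
python3 - <<'E'
from h import *
st();p,d=shot("scene","sc3");crop(p,(230,150,400,270),4.5,"sc3c");print(c2w(-140,-140,57));st()
E
```

```text
6.25 [ 0.415  -0.138   0.0572] [ 3.1399e+00 -2.8000e-03  5.2400e-01] [ 0.4  1.3 -1.7] 0.0169 [ 0.32  0.81 -0.16  2.25  0.96  0.14 -1.8 ]
[ 0.41248691 -0.13629227  0.057     ]
6.3 [ 0.4137 -0.138   0.0572] [ 3.1406e+00 -1.0000e-03  5.2420e-01] [-0.4  0.2 -1.8] 0.0169 [ 0.32  0.81 -0.16  2.25  0.96  0.14 -1.8 ]
```

View pics/sc3c.png

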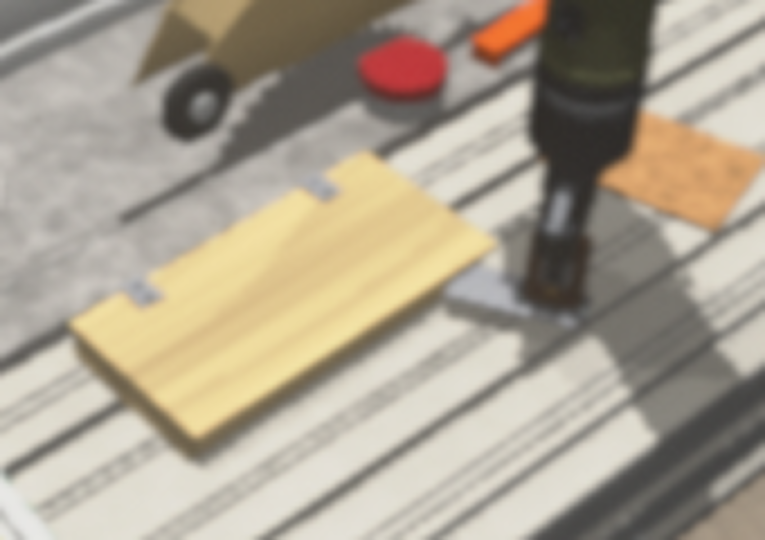

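The blade's tip is just under the cover's front edge near its right end, about (460,285). Lifting along the hinge arc.

Call:
arm_command:
  commands: [0, 0, -4, 0, 0, 0, 5, 0.4, 0.2, -11, 0, 0, 0, 5, 1, 0.6, -18, 0, 0, 0, 5, 3.3, 1.8, -31, 0, 0, 0, 5, 6.7, 3.7, -44, 0, 0, 0, 5, 11, 6, -57, 0, 0, 0, 5, 17, 9, -69, 0, 0, 0, 5, 23, 12.7, -80, 0, 0, 0, 5]

```text
clock: 7.3
eef_pos: [0.4373, -0.1366, 0.1377]
ee_rot: [-3.14, 0.003, 0.526]
wrist_force: [-1.5, -1.0, -3.6]
gripper_width: 0.017
grip_force: 107.6
```

Call:
arm_command:
  commands: [8, 4, -10, 0, 0, 0, 5, 16, 8.6, -20, 0, 0, 0, 5, 25, 13.5, -28, 0, 0, 0, 5, 35, 19, -36, 0, 0, 0, 5, 45, 24, -42, 0, 0, 0, 5, 55, 30, -48, 0, 0, 0, 5, 66, 36, -52, 0, 0, 0, 5, 77, 42, -55, 0, 0, 0, 5]

```text
clock: 8.3
eef_pos: [0.5268, -0.134, 0.1925]
ee_rot: [-3.141, 0.001, 0.526]
wrist_force: [-0.7, 0.1, -2.1]
gripper_width: 0.0169
grip_force: 107.6
```

```bash
python3 - <<'E'
from h import *
st();p,d=shot("scene","sc4");crop(p,(230,120,400,270),4,"sc4c");st();C=cloud("scene",d)
m=(C[...,2]>.1)&(C[...,0]>.5)&(C[...,0]<.66)&(C[...,1]>-.1)&(C[...,1]<.16)
Q=C[m];c=Q.mean(0);u,s,v=np.linalg.svd(Q-c);print(len(Q),c,v[2])
E
```

```text
8.3 [ 0.5268 -0.134   0.1925] [-3.1413e+00  1.3000e-03  5.2650e-01] [-0.7  0.1 -2.1] 0.0169 [ 0.54  0.7  -0.63  1.84  0.56  0.79 -1.43]
8.35 [ 0.5292 -0.1336  0.1931] [ 3.1406e+00 -2.3000e-03  5.2650e-01] [ 0.1 -0.9 -1. ] 0.0168 [ 0.53  0.7  -0.63  1.84  0.56  0.79 -1.43]
2210 [ 0.56571806 -0.02537042  0.29873373] [ 0.97805928 -0.08987363  0.18794352]
```

View pics/sc4c.png

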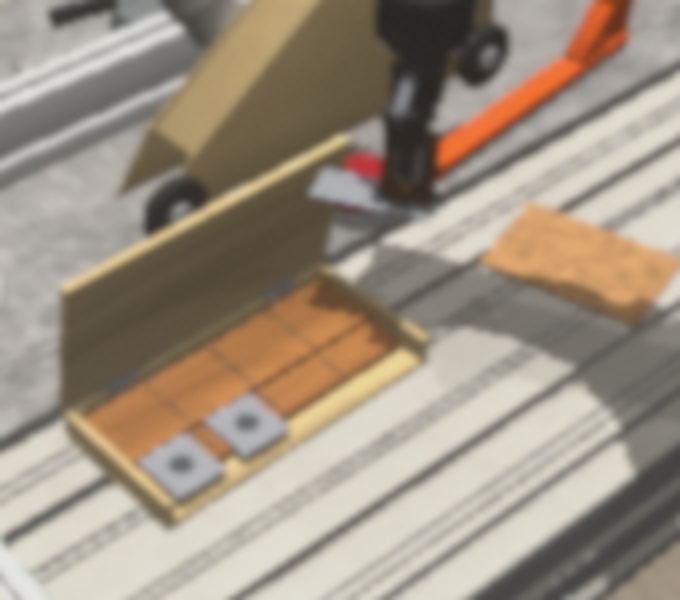

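The cover is nearly upright. There are two knives, about (180,467) and (247,425) in the crop, in the two left lanes. A last small push, then a look from the top.

Call:
arm_command:
  commands: [6, 3.5, -1, 0, 0, 0, 5, 13, 7.5, -2, 0, 0, 0, 5, 13, 7.5, -2, 0, 0, 0, 5, 0, 0, -2, 0, 0, 0, 5, -30, 0, -2, 0, 0, 0, 5, -60, 20, -2, 0, 0, 0, 5, -80, 40, -2, 0, 0, 0, 5, -80, 60, -2, 0, 0, 0, 5]

```text
clock: 9.35
eef_pos: [0.4865, -0.2281, 0.1944]
ee_rot: [3.141, 0.002, 0.524]
wrist_force: [0.8, 1.0, -1.6]
gripper_width: 0.0168
grip_force: 107.7
```

```bash
python3 - <<'E'
from h import *
p,d=shot("top","tp5");crop(p,(240,185,355,265),6.5,"tp5c");st();C=cloud("top",d)
p2,d2=shot("scene","sc5");
hsv=cv2.cvtColor(p,cv2.COLOR_RGB2HSV);m=cv2.inRange(hsv,(0,0,110),(180,40,255));k=np.zeros_like(m);k[195:250,255:345]=m[195:250,255:345]
k=cv2.morphologyEx(k,cv2.MORPH_CLOSE,np.ones((5,5)))
for c in cv2.findContours(k,0,1)[0]:
    if 60<cv2.contourArea(c)<500:
        r=cv2.minAreaRect(c);P=plane("top",[r[0]],.020)[0];w=P[:2]-S;print(r,P,"case",(np.cos(YC)*w[0]+np.sin(YC)*w[1])*1e3,(-np.sin(YC)*w[0]+np.cos(YC)*w[1])*1e3)
E
```

```text
9.4 [ 0.4891 -0.2305  0.1945] [ 3.138e+00 -6.000e-04  5.214e-01] [ 3.3 -2.7 -1.6] 0.0169 [ 0.73  0.69 -0.64  1.85  0.57  0.79 -1.26]
```

View pics/tp5c.png

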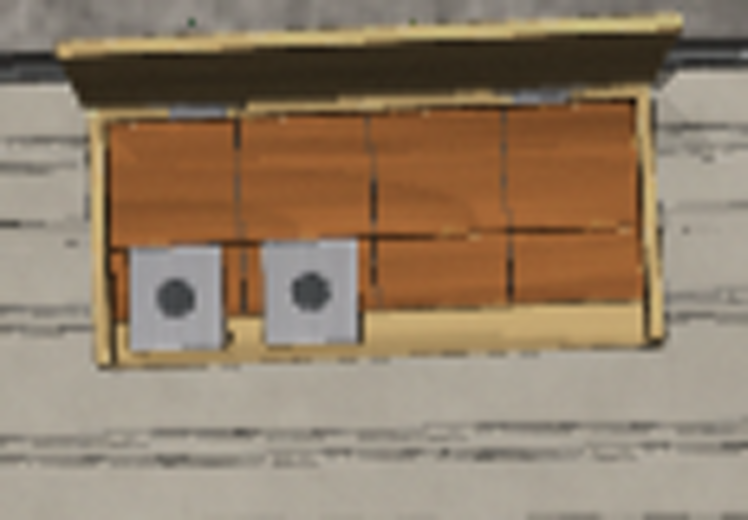

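Two worn knives show in the crop, centres about (177,297) and (311,291), far edges against the step line. The two right lanes are empty and the cover is upright.

```bash
cat >> h.py <<'E'
def w2c(P):
    w=np.atleast_2d(P)[:,:2]-S;c,s=np.cos(YC),np.sin(YC);return np.c_[c*w[:,0]+s*w[:,1],-s*w[:,0]+c*w[:,1]]*1e3
E
python3 - <<'E'
from h import *
f=lambda x,y:(240+(x+.5)/6.5-.5,185+(y+.5)/6.5-.5)
def g(n,pts,z):print(n,w2c(plane("top",[f(*p) for p in pts],z)).round(1).tolist())
g("L",[(130,247),(222,243),(225,348),(132,352)],.02)
g("R",[(265,240),(355,238),(360,342),(267,346)],.02)
g("step",[(110,247),(240,242),(375,236),(640,230)],.02)
g("board front",[(115,363),(640,346)],.004)
g("walltop front outer",[(96,365),(663,341)],.03)
g("wall back outer",[(90,112),(652,88)],.03)
g("bar front",[(118,322),(640,303)],.014)
E
```

```text
L [[0.1, 127.9], [0.0, 79.7], [-55.3, 80.2], [-55.2, 128.7]]
R [[0.6, 57.1], [-0.5, 10.0], [-55.3, 9.8], [-55.2, 58.3]]
step [[0.5, 138.4], [0.1, 70.2], [0.1, -0.5], [-3.0, -139.1]]
board front [[-58.8, 138.9], [-62.1, -136.9]]
walltop front outer [[-62.3, 146.8], [-62.9, -146.5]]
wall back outer [[71.0, 145.8], [70.4, -148.9]]
bar front [[-38.4, 135.9], [-40.6, -137.4]]
```

```bash
cat >> h.py <<'E'
def flip(y,zu=7.5,yaw=YC):
    a=c2w(-145,y,33+zu);cur=(a,[np.pi,0,yaw]);L=[]
    for ph in[8,16,25,35,46,57,68,78,86,94,102,110,118,126,132,134]:
        t=np.radians(ph);u=np.array([-np.cos(t),np.sin(t)]);n=np.array([np.sin(t),np.cos(t)])
        if ph<=92: T=np.array([min(-1,-6*np.sin(t)),14])+40*u
        else: T=np.array([0,20])-6*n+34*u
        L.append(T);w=c2w(T[0]-78,y,T[1]+30);print(ph,T.round(1),go(w,yaw,cur=cur)[0])
E
python3 - <<'E'
from h import *
a=c2w(-145,104,130);st();print(a,*go(a,YC));flip(104)
E
```

```text
9.45 [ 0.4889 -0.2286  0.1944] [ 3.1392e+00 -1.1000e-03  5.2220e-01] [ 0.6  0.2 -1.7] 0.0165 [ 0.73  0.69 -0.64  1.85  0.57  0.79 -1.26]
[0.40114531 0.10749527 0.13      ] [  91.5 -335.2   63.7] [ 0.12 -0.1  28.43]
8 [-40.6  19.6] [26.4  0.  -9.1]
16 [-40.1  25. ] [ 26.9   0.  -14.5]
25 [-38.8  30.9] [ 28.2   0.  -20.4]
35 [-36.2  36.9] [ 30.8   0.  -26.4]
46 [-32.1  42.8] [ 34.9   0.  -32.3]
57 [-26.8  47.5] [ 40.2   0.  -37. ]
68 [-20.5  51.1] [ 46.5   0.  -40.6]
78 [-14.2  53.1] [ 52.8   0.  -42.6]
86 [-8.8 53.9] [ 58.2   0.  -43.4]
94 [-3.6 54.3] [ 63.4   0.  -43.8]
102 [ 1.2 54.5] [ 68.2   0.  -44. ]
110 [ 6. 54.] [ 73.    0.  -43.5]
118 [10.7 52.8] [ 77.7   0.  -42.3]
126 [15.1 51. ] [ 82.1   0.  -40.5]
132 [18.3 49.3] [ 85.3   0.  -38.8]
134 [19.3 48.6] [ 86.3   0.  -38.1]
```

Call:
arm_command:
  commands: [15, -56, 0, 0, 0, 4.7, 5, 30, -112, 10, 0, 0, 9.5, 5, 46, -168, 20, 0, 0, 14.2, 5, 61, -223, 32, 0, 0, 19, 5, 76, -279, 48, 0, 0, 23.7, 5, 91.5, -335, 63.7, 0, 0, 28.4, 5, 91.5, -335, 63.7, 0, 0, 28.4, 5, 91.5, -335, 63.7, 0, 0, 28.4, 5]

```text
clock: 10.45
eef_pos: [0.3983, 0.1102, 0.1309]
ee_rot: [3.141, 0.0, 0.033]
wrist_force: [-0.8, -0.5, -1.6]
gripper_width: 0.0167
grip_force: 107.9
```

Call:
arm_command:
  commands: [0, 0, 20, 0, 0, 0, 5, 0, 0, 40, 0, 0, 0, 5, 0, 0, 60, 0, 0, 0, 5, 0, 0, 80, 0, 0, 0, 5, 0, 0, 80, 0, 0, 0, 5, 0, 0, 80, 0, 0, 0, 5, 0, 0, 80, 0, 0, 0, 5, 0, 0, 80, 0, 0, 0, 5]

```text
clock: 11.45
eef_pos: [0.403, 0.1107, 0.0552]
ee_rot: [3.14, 0.007, 0.03]
wrist_force: [-0.3, -0.3, -1.6]
gripper_width: 0.0167
grip_force: 108.0
```

```bash
python3 - <<'E'
from h import *
p,d=shot("scene","sc6");crop(p,(220,170,360,275),5.5,"sc6c");st();print(c2w(-145,104,50),proj("scene",c2w(-67,104,17)))
E
```

```text
11.5 [0.403  0.1107 0.0551] [3.1401 0.007  0.0304] [-0.4  0.6 -1.3] 0.0166 [-0.35  0.81 -0.04  2.3   0.73  0.04 -2.65]
[0.40114531 0.10749527 0.05      ] [[284.05984243 243.20308646]]
```

View pics/sc6c.png

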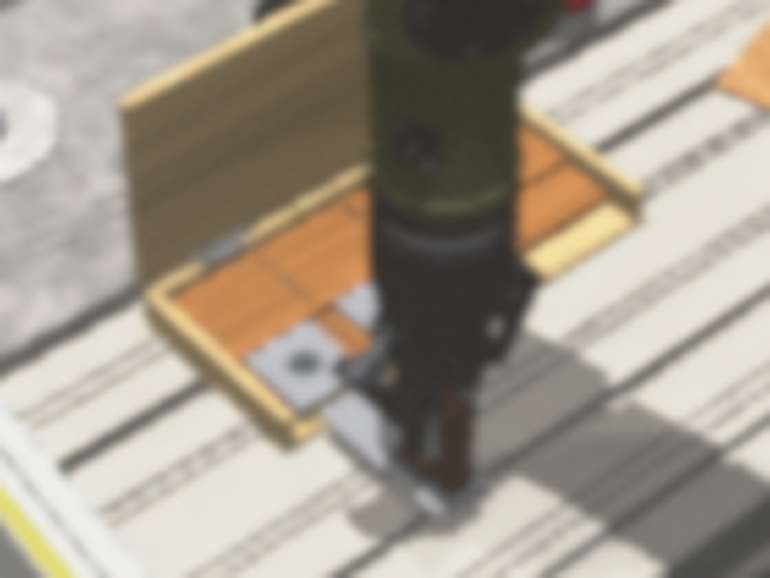

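The blade tip stands just in front of the left knife, about (335,415) in the crop. The arm is at its wrist limits (q6 and q7), so it stopped short of the target. Tilting the tool about 12° tip-down gives reach.

```bash
cat >> h.py <<'E'
OFF=np.array([78,0,30.])/1e3  # tip top corner in tool frame
def tip2tcp(x,y,z,pitch,yaw=YC):
    B=Ro.from_euler('xyz',[np.pi,pitch,yaw]);return c2w(x,y,z)-B.apply(OFF)
def gt(x,y,z,pitch,yaw=YC,cur=None):
    t=tip2tcp(x,y,z,pitch,yaw);s,r=go(t,yaw,pitch,cur=cur);print((x,y,z),t.round(4),s,r);return (t,[np.pi,pitch,yaw])
def arc(y,cur,pitch,yaw=YC,r=40):
    for ph in[8,16,25,35,46,57,68,78,86,94,102,110,118,126,132]:
        t=np.radians(ph);u=np.array([-np.cos(t),np.sin(t)]);n=np.array([np.sin(t),np.cos(t)])
        T=np.array([min(-1,-6*np.sin(t)),14])+r*u if ph<=92 else np.array([0,20])-6*n+(r-6)*u
        gt(T[0],y,T[1],pitch,yaw,cur)
E
python3 - <<'E'
from h import *
p=np.radians(12)
for yaw in(YC,):
    c=gt(-70,104,30,p,yaw);gt(-68,104,10,p,yaw,c);gt(-41,104,10,p,yaw,c)
E
```

```text
(-70, 104, 30) [0.4061 0.1076 0.0756] [  2.9   3.2 -20.5] [  0.11 -11.6    0.24]
(-68, 104, 10) [0.4081 0.1077 0.0556] [ 6.1 -0.  19.1] [0. 0. 0.]
(-41, 104, 10) [0.4351 0.1084 0.0556] [32.5 -0.  13.5] [0. 0. 0.]
```

Call:
arm_command:
  commands: [0, 0, -10, 0, 0, 0, 5, 0, 0, -20, 0, 0, 0, 5, 1, 0, -25.6, 0, -2, 0, 5, 2, 0, -25.6, 0, -5, 0, 5, 3, 0, -25.6, 0, -8, 0, 5, 5, 0, -25.6, 0, -12, 0, 5, 5, 0, -25.6, 0, -12, 0, 5, 5, 0, -25.6, 0, -12, 0, 5]

```text
clock: 12.5
eef_pos: [0.4072, 0.1107, 0.0803]
ee_rot: [3.139, 0.217, 0.031]
wrist_force: [-0.3, -0.4, -1.9]
gripper_width: 0.0163
grip_force: 108.1
```

```bash
python3 - <<'E'
from h import *
st();p=np.radians(12)
c=(tip2tcp(-70,104,30,p),[np.pi,p,YC]);print(c);gt(-70,104,30,p)
E
```

```text
12.5 [0.4072 0.1107 0.0803] [3.1391 0.217  0.0308] [-0.3 -0.4 -1.9] 0.0163 [-0.03  0.84 -0.49  2.07  0.53  0.57 -2.44]
(array([0.40608548, 0.10762375, 0.07556154]), [3.141592653589793, np.float64(0.20943951023931956), 0.026])
(-70, 104, 30) [0.4061 0.1076 0.0756] [-0.2  3.   4.9] [0.2  0.43 0.27]
```

Call:
arm_command:
  commands: [1, 1, 6, 0.1, 0.2, 0.1, 5, 3, 2, 12, 0.2, 0.4, 0.3, 5, 4, 3, 18, 0.2, 0.4, 0.3, 5, 6, 3, 24, 0.2, 0.4, 0.3, 5, 6, 3, 24, 0.2, 0.4, 0.3, 5, 6, 3, 24, 0.2, 0.4, 0.3, 5, 6, 3, 24, 0.2, 0.4, 0.3, 5, 6, 3, 24, 0.2, 0.4, 0.3, 5]

```text
clock: 13.5
eef_pos: [0.4089, 0.108, 0.0557]
ee_rot: [-3.141, 0.21, 0.025]
wrist_force: [0.4, -0.3, -1.3]
gripper_width: 0.0169
grip_force: 108.1
```

```bash
python3 - <<'E'
from h import *
p=np.radians(12);pp,d=shot("scene","sc7");crop(pp,(220,170,360,275),5.5,"sc7c");st()
gt(-68,104,10,p);gt(-41,104,10,p);c=(tip2tcp(-41,104,10,p),[np.pi,p,YC]);arc(104,c,p)
E
```

```text
13.55 [0.4089 0.108  0.0557] [-3.141   0.2099  0.0251] [ 0.4  0.5 -1.9] 0.0168 [-0.05  0.88 -0.45  2.09  0.57  0.51 -2.46]
(-68, 104, 10) [0.4081 0.1077 0.0556] [-0.8  0.3  0.3] [-0.04  0.02 -0.05]
(-41, 104, 10) [0.4351 0.1084 0.0556] [25.6  0.2 -5.4] [-0.04  0.02 -0.05]
(np.float64(-40.61072274966281), 104, np.float64(19.566924038402618)) [0.4355 0.1084 0.0651] [-1.6  0.  -9.4] [0. 0. 0.]
(np.float64(-40.10429197243475), 104, np.float64(25.025494232679968)) [0.436  0.1084 0.0706] [ -2.2   0.  -14.9] [0. 0. 0.]
(np.float64(-38.78802105191019), 104, np.float64(30.904730469627978)) [0.4373 0.1084 0.0765] [ -2.2   0.  -20.9] [0. 0. 0.]
(np.float64(-36.207540389665944), 104, np.float64(36.94305745404184)) [0.4399 0.1085 0.0825] [ -0.9   0.  -27.4] [0. 0. 0.]
(np.float64(-32.102373620391795), 104, np.float64(42.77359201354604)) [0.444  0.1086 0.0883] [  1.9   0.  -33.9] [0. 0. 0.]
(np.float64(-26.817584808273626), 104, np.float64(47.546822717816966)) [0.4493 0.1087 0.0931] [  6.1   0.  -39.7] [0. 0. 0.]
(np.float64(-20.5473668640372), 104, np.float64(51.0873541826715)) [0.4555 0.1089 0.0
[... 320 characters left out ...]
, np.float64(54.33571655129877)) [0.4724 0.1093 0.0999] [ 27.4   0.  -51.1] [0. 0. 0.]
(np.float64(1.2001118834009832), 104, np.float64(54.50448856985595)) [0.4773 0.1095 0.1001] [ 32.    0.  -52.3] [0. 0. 0.]
(np.float64(5.990529148357285), 104, np.float64(54.001669966674896)) [0.4821 0.1096 0.0996] [ 36.8   0.  -52.8] [0. 0. 0.]
(np.float64(10.66434757756673), 104, np.float64(52.83704753391886)) [0.4867 0.1097 0.0984] [ 41.6   0.  -52.6] [0. 0. 0.]
(np.float64(15.130596611694399), 104, np.float64(51.03328932250305)) [0.4912 0.1098 0.0966] [ 46.4   0.  -51.8] [0. 0. 0.]
(np.float64(18.291571663336818), 104, np.float64(49.28170770438455)) [0.4943 0.1099 0.0948] [ 49.8   0.  -50.8] [0. 0. 0.]
```

View pics/sc7c.png

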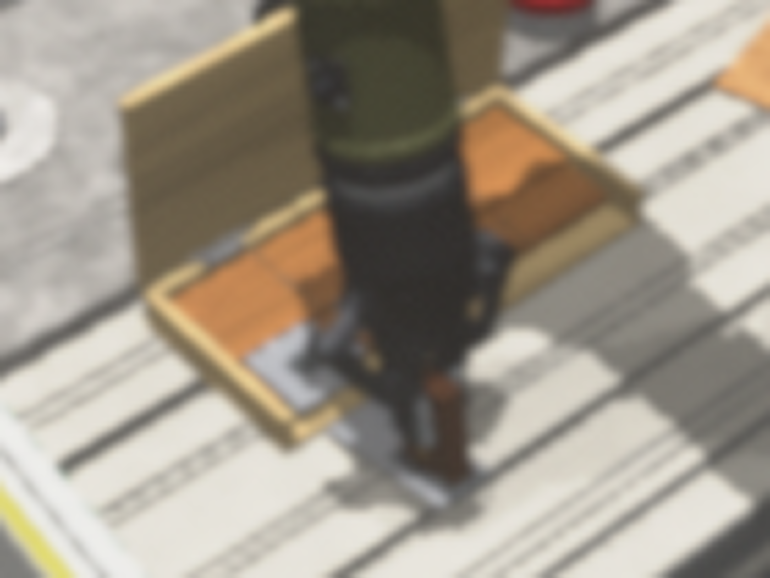

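The blade tip sits low, just in front of the left knife's overhang, about (335,430). Sliding it in under the knife.

Call:
arm_command:
  commands: [5, 0, -1, 0, 0, 0, 5, 10, 0, -2, 0, 0, 0, 5, 15, 0.2, -3, 0, 0, 0, 5, 20, 0.2, -4.2, 0, 0, 0, 5, 25.6, 0.2, -5.4, 0, 0, 0, 5, 25.6, 0.2, -5.4, 0, 0, 0, 5, 25.6, 0.2, -5.4, 0, 0, 0, 5, 25.6, 0.2, -5.4, 0, 0, 0, 5]

```text
clock: 14.55
eef_pos: [0.4347, 0.1084, 0.0555]
ee_rot: [-3.141, 0.211, 0.025]
wrist_force: [-0.4, 0.3, -2.2]
gripper_width: 0.0167
grip_force: 108.1
```

Call:
arm_command:
  commands: [-0.8, 0, -5, 0, 0, 0, 5, -1.6, 0, -9.4, 0, 0, 0, 5, -2.2, 0, -15, 0, 0, 0, 5, -2.2, 0, -21, 0, 0, 0, 5, -0.9, 0, -27.4, 0, 0, 0, 5, 1.9, 0, -34, 0, 0, 0, 5, 6.1, 0, -39.7, 0, 0, 0, 5, 11.5, 0, -44.4, 0, 0, 0, 5]

```text
clock: 15.55
eef_pos: [0.456, 0.109, 0.0968]
ee_rot: [-3.141, 0.21, 0.025]
wrist_force: [0.1, 0.6, -3.0]
gripper_width: 0.0167
grip_force: 108.1
```

```bash
python3 - <<'E'
from h import *
pp,d=shot("scene","sc8");crop(pp,(220,150,360,265),5.2,"sc8c");st()
E
```

```text
15.6 [0.4574 0.1091 0.097 ] [-3.1404  0.2078  0.0245] [ 1.1 -0.2 -1.4] 0.017 [ 0.02  0.84 -0.53  1.93  0.49  0.71 -2.35]
```

View pics/sc8c.png

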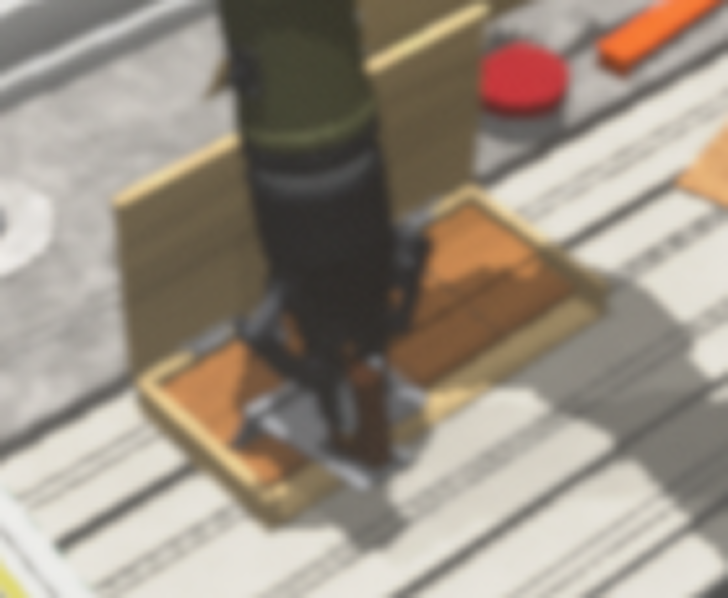

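The knife appears lifted on the blade, about (290,415). Continuing to push it over.

Call:
arm_command:
  commands: [5.8, 0, -3.4, 0, 0, 0, 5, 11, 0, -5.2, 0, 0, 0, 5, 16, 0, -6.7, 0, 0, 0, 5, 20.5, 0, -7.9, 0, 0, 0, 5, 25.3, 0, -8.4, 0, 0, 0, 5, 30, 0, -8.2, 0, 0, 0, 5, 35, 0, -7.4, 0, 0, 0, 5, 38.3, 0, -6.4, 0, 0, 0, 5]

```text
clock: 16.6
eef_pos: [0.4945, 0.1098, 0.0946]
ee_rot: [-3.141, 0.21, 0.025]
wrist_force: [-0.6, 0.7, -1.9]
gripper_width: 0.0167
grip_force: 108.1
```

Call:
arm_command:
  commands: [0, 0, 0, 0, 0, 0, 5, 0, 0, 0, 0, 0, 0, 5, 0, 0, 0, 0, 0, 0, 5, -15, 0, -10, 0, 0, 0, 5, -30, 0, -30, 0, 0, 0, 5, -40, 30, -50, 0, 0, 0, 5, -40, 75, -60, 0, 0, 0, 5, -40, 120, -60, 0, 0, 0, 5]

```text
clock: 17.6
eef_pos: [0.4705, -0.0115, 0.1635]
ee_rot: [-3.141, 0.208, 0.027]
wrist_force: [1.2, 0.3, -1.8]
gripper_width: 0.0166
grip_force: 108.0
```

```bash
python3 - <<'E'
from h import *
p,d=shot("top","tp9");a=p[185:265,240:355,::-1];pp,d=shot("scene","sc9");b=pp[150:265,220:360,::-1]
a=cv2.resize(a,(560,390),interpolation=2);b=cv2.resize(b,(240,197),interpolation=2)
im=np.zeros((390,800,3),np.uint8);im[:,:560]=a;im[:197,560:]=b;cv2.imwrite("pics/m9.png",im);st()
E
```

```text
17.7 [ 0.4693 -0.0175  0.1622] [3.1358 0.2118 0.0158] [-0.9 -0.2 -1.7] 0.017 [ 0.29  0.74 -0.58  1.89  0.46  0.88 -2.1 ]
```

View pics/m9.png

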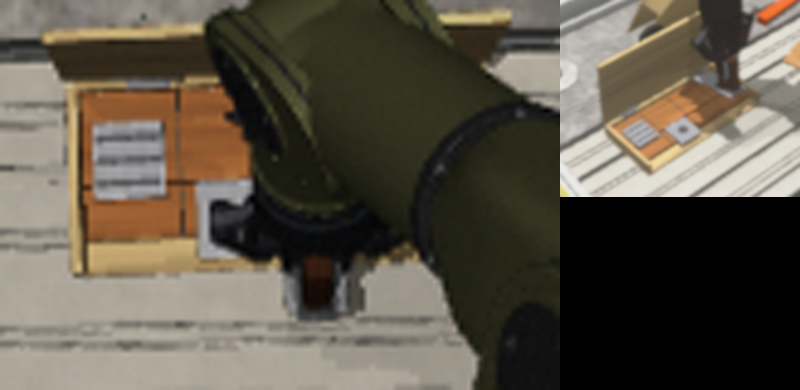

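The first knife lies on the far ledge with its three grooves up, about (128,160). The second is still worn face up at about (225,220). Repeating in the y=34 lane.

```bash
python3 - <<'E'
from h import *
p=np.radians(12);gt(-78,34,70,p);c=(tip2tcp(-78,34,70,p),[np.pi,p,YC]);gt(-70,34,25,p,cur=c);gt(-68,34,10,p,cur=c)
E
```

```text
(-78, 34, 70) [0.3999 0.0374 0.1156] [-57.2 -56.4  59.6] [ 0.21  0.14 -0.57]
(-70, 34, 25) [0.4079 0.0376 0.0706] [17.2 -0.  42.4] [0. 0. 0.]
(-68, 34, 10) [0.4099 0.0377 0.0556] [22.3 -0.  56.6] [0. 0. 0.]
```

Call:
arm_command:
  commands: [-20, -20, 0, 0, 0, 0, 5, -40, -40, 5, 0, 0, 0, 5, -57, -56, 20, 0.2, 0.1, -0.6, 5, -57, -56, 40, 0.2, 0.1, -0.6, 5, -57.2, -56.4, 59.6, 0.2, 0.1, -0.6, 5, -57.2, -56.4, 59.6, 0.2, 0.1, -0.6, 5, -57.2, -56.4, 59.6, 0.2, 0.1, -0.6, 5, -57.2, -56.4, 59.6, 0.2, 0.1, -0.6, 5]

```text
clock: 18.7
eef_pos: [0.4015, 0.0441, 0.1161]
ee_rot: [-3.135, 0.207, 0.036]
wrist_force: [1.2, 0.2, -1.5]
gripper_width: 0.0167
grip_force: 108.2
```

Call:
arm_command:
  commands: [6, 0, 14, 0, 0, 0, 5, 12, 0, 28, 0, 0, 0, 5, 17, 0, 42, 0, 0, 0, 5, 20, 0, 50, 0, 0, 0, 5, 22.3, 0, 56.6, 0, 0, 0, 5, 22.3, 0, 56.6, 0, 0, 0, 5, 22.3, 0, 56.6, 0, 0, 0, 5, 22.3, 0, 56.6, 0, 0, 0, 5]

```text
clock: 19.7
eef_pos: [0.4112, 0.0446, 0.0557]
ee_rot: [-3.135, 0.208, 0.036]
wrist_force: [0.3, 0.2, -1.3]
gripper_width: 0.0169
grip_force: 108.2
```

```bash
python3 - <<'E'
from h import *
p=np.radians(12);shot("scene","sc10");st();gt(-68,34,10,p);gt(-41,34,10,p)
E
```

```text
19.75 [0.4112 0.0446 0.0557] [-3.1354  0.2077  0.0359] [ 0.3 -0.  -1.6] 0.0168 [ 0.08  0.87 -0.44  2.11  0.62  0.5  -2.37]
(-68, 34, 10) [0.4099 0.0377 0.0556] [-1.4  6.9  0.4] [-0.24 -0.1   0.55]
(-41, 34, 10) [0.4369 0.0384 0.0556] [25.   7.1 -5.1] [-0.24 -0.1   0.55]
```

Call:
arm_command:
  commands: [-1.4, 3.5, 0.4, -0.1, 0, 0.3, 5, -1.4, 6.9, 0.4, -0.2, -0.1, 0.5, 5, 4, 7, -0.7, -0.2, -0.1, 0.5, 5, 10, 7, -2, -0.2, -0.1, 0.5, 5, 17, 7, -3.4, -0.2, -0.1, 0.5, 5, 25, 7, -5.1, -0.2, -0.1, 0.5, 5, 25, 7, -5.1, -0.2, -0.1, 0.5, 5, 25, 7, -5.1, -0.2, -0.1, 0.5, 5]

```text
clock: 20.75
eef_pos: [0.4364, 0.0385, 0.0552]
ee_rot: [-3.141, 0.211, 0.027]
wrist_force: [-0.9, -0.6, -1.4]
gripper_width: 0.0167
grip_force: 108.2
```

Call:
arm_command:
  commands: [-0.8, 0, -5, 0, 0, 0, 5, -1.6, 0, -9.4, 0, 0, 0, 5, -2.2, 0, -15, 0, 0, 0, 5, -2.2, 0, -21, 0, 0, 0, 5, -0.9, 0, -27.4, 0, 0, 0, 5, 1.9, 0, -34, 0, 0, 0, 5, 6.1, 0, -39.7, 0, 0, 0, 5, 11.5, 0, -44.4, 0, 0, 0, 5]

```text
clock: 21.75
eef_pos: [0.4579, 0.0391, 0.0966]
ee_rot: [-3.141, 0.21, 0.027]
wrist_force: [0.1, -0.9, -1.9]
gripper_width: 0.0172
grip_force: 108.2
```

Call:
arm_command:
  commands: [5.8, 0, -3.4, 0, 0, 0, 5, 11, 0, -5.2, 0, 0, 0, 5, 16, 0, -6.7, 0, 0, 0, 5, 20.5, 0, -7.9, 0, 0, 0, 5, 25.3, 0, -8.4, 0, 0, 0, 5, 30, 0, -8.2, 0, 0, 0, 5, 35, 0, -7.4, 0, 0, 0, 5, 38.3, 0, -6.4, 0, 0, 0, 5]

```text
clock: 22.75
eef_pos: [0.4963, 0.04, 0.0943]
ee_rot: [-3.141, 0.21, 0.027]
wrist_force: [0.3, -0.3, -1.4]
gripper_width: 0.0167
grip_force: 108.2
```

Call:
arm_command:
  commands: [0, 0, 0, 0, 0, 0, 5, 0, 0, 0, 0, 0, 0, 5, 0, 0, 0, 0, 0, 0, 5, -15, 0, -10, 0, 0, 0, 5, -30, 0, -40, 0, 0, 0, 5, -40, 40, -70, 0, 0, 0, 5, -40, 90, -80, 0, 0, 0, 5, -40, 140, -80, 0, 0, 0, 5]

```text
clock: 23.75
eef_pos: [0.4772, -0.1017, 0.1829]
ee_rot: [-3.141, 0.208, 0.028]
wrist_force: [0.9, 0.1, -2.5]
gripper_width: 0.0169
grip_force: 108.0
```

```bash
python3 - <<'E'
from h import *
shot("scene","x");p,d=shot("top","tp11");a=p[185:265,240:355,::-1];pp,d=shot("scene","sc11");b=pp[130:265,220:400,::-1]
a=cv2.resize(a,(480,334),interpolation=2);b=cv2.resize(b,(320,240),interpolation=2)
im=np.zeros((334,800,3),np.uint8);im[:,:480]=a;im[:240,480:]=b;cv2.imwrite("pics/m11.png",im);st()
E
```

```text
23.9 [ 0.4759 -0.1041  0.1814] [3.1398 0.2111 0.0202] [ 0.4  1.2 -1.5] 0.017 [ 0.45  0.73 -0.59  1.82  0.47  0.96 -1.93]
```

View pics/m11.png

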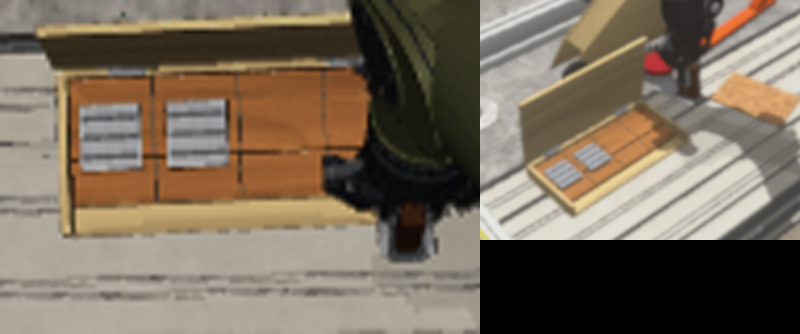

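Both knives lie on the far ledge with grooves up, at about (110,135) and (197,132). The right lanes are empty and the cover is still up. Next is the lifter's return to the pad.

```bash
python3 - <<'E'
from h import *
y=.276;t=[.475,-.351,.10];st();print(go(t,y))
_,d=viewer.get_image("top");C=cloud("top",d).reshape(-1,3)
for y0 in np.arange(-.12,.2,.04):
    for x0 in(.63,.66,.69,.72):
        m=(abs(C[:,0]-x0-.015)<.015)&(abs(C[:,1]-y0-.02)<.02);print(round(y0,2),x0,m.sum(),round(C[m,2].max(),3) if m.any() else None,end=" | ")
    print()
E
```

```text
23.9 [ 0.4759 -0.1041  0.1814] [3.1398 0.2111 0.0202] [ 0.4  1.2 -1.5] 0.017 [ 0.45  0.73 -0.59  1.82  0.47  0.96 -1.93]
(array([ 11.3, 246.7,  81.3]), array([ -1.44,  12.04, -14.59]))
-0.12 0.63 0 None | -0.12 0.66 0 None | -0.12 0.69 228 0.188 | -0.12 0.72 122 0.183 | 
-0.08 0.63 0 None | -0.08 0.66 71 0.12 | -0.08 0.69 208 0.156 | -0.08 0.72 78 0.159 | 
-0.04 0.63 0 None | -0.04 0.66 92 0.128 | -0.04 0.69 147 0.14 | -0.04 0.72 27 0.008 | 
0.0 0.63 0 None | 0.0 0.66 79 0.016 | 0.0 0.69 93 0.127 | 0.0 0.72 97 0.008 | 
0.04 0.63 0 None | 0.04 0.66 83 0.008 | 0.04 0.69 90 0.011 | 0.04 0.72 94 0.01 | 
0.08 0.63 0 None | 0.08 0.66 82 0.007 | 0.08 0.69 92 0.009 | 0.08 0.72 100 0.009 | 
0.12 0.63 0 None | 0.12 0.66 94 0.007 | 0.12 0.69 97 0.009 | 0.12 0.72 91 0.008 | 
0.16 0.63 56 0.007 | 0.16 0.66 94 0.008 | 0.16 0.69 92 0.007 | 0.16 0.72 92 0.011 |
```

Call:
arm_command:
  commands: [2, 45, 0, -0.2, 2, -2.4, 5, 4, 90, 10, -0.5, 4, -4.9, 5, 6, 135, 25, -0.7, 6, -7.3, 5, 8, 180, 40, -1, 8, -9.7, 5, 10, 225, 60, -1.2, 10, -12.2, 5, 11.3, 246.7, 81.3, -1.4, 12, -14.6, 5, 11.3, 246.7, 81.3, -1.4, 12, -14.6, 5, 11.3, 246.7, 81.3, -1.4, 12, -14.6, 5]

```text
clock: 24.95
eef_pos: [0.4797, -0.3442, 0.1]
ee_rot: [-3.137, -0.003, 0.285]
wrist_force: [-0.1, 1.1, -1.1]
gripper_width: 0.0171
grip_force: 108.1
```

```bash
python3 - <<'E'
from h import *
shot("scene","x");shot("top","x");st();print(go([.475,-.351,.042],.276))
E
```

```text
25.05 [ 0.4801 -0.3446  0.1003] [-3.1384 -0.0034  0.286 ] [ 0.1 -0.  -1.5] 0.0167 [ 0.89  0.89 -0.61  1.76  0.73  0.73 -1.4 ]
(array([-6.9,  4.9, 58.2]), array([-0.18, -0.19,  0.58]))
```

Call:
arm_command:
  commands: [-3.5, 2.5, 12, -0.2, -0.2, 0.3, 5, -6.9, 4.9, 25, -0.2, -0.2, 0.6, 5, -6.9, 4.9, 38, -0.2, -0.2, 0.6, 5, -6.9, 4.9, 50, -0.2, -0.2, 0.6, 5, -6.9, 4.9, 57, -0.2, -0.2, 0.6, 5, -6.9, 4.9, 59, -0.2, -0.2, 0.6, 5, -6.9, 4.9, 60, -0.2, -0.2, 0.6, 5, -6.9, 4.9, 60, -0.2, -0.2, 0.6, 5]

```text
clock: 26.05
eef_pos: [0.4731, -0.3538, 0.0393]
ee_rot: [3.141, 0.002, 0.272]
wrist_force: [0.7, 0.2, -0.7]
gripper_width: 0.0167
grip_force: 108.5
```

```bash
python3 - <<'E'
from h import *
shot("scene","x");st();print(go([.475,-.351,.039],.276))
E
```

```text
26.1 [ 0.4732 -0.3539  0.0393] [3.1405e+00 1.6000e-03 2.7190e-01] [ 0.7  1.3 -0.8] 0.0171 [ 0.86  0.97 -0.53  1.78  0.81  0.62 -1.47]
(array([ 2.5, -2.3,  0.2]), array([ 0.06,  0.09, -0.24]))
```

Call:
arm_command:
  commands: [0, 0, 0.3, 0, 0, 0, 25, 0, 0, 0.3, 0, 0, 0, 50, 0, 0, 0.3, 0, 0, 0, 70, 0, 0, 0.3, 0, 0, 0, 70, 0, 0, -10, 0, 0, 0, 70, 0, 0, -40, 0, 0, 0, 70, 0, 0, -80, 0, 0, 0, 70, 0, 0, -120, 0, 0, 0, 70]

```text
clock: 27.1
eef_pos: [0.473, -0.3534, 0.1607]
ee_rot: [3.141, 0.002, 0.272]
wrist_force: [0.1, -0.5, 0.6]
gripper_width: 0.0699
grip_force: 0.0
```

```bash
python3 - <<'E'
from h import *
shot("scene","x");s=st();t=c2w(105,100,250);print(t,go(t,YC))
E
```

```text
27.15 [ 0.4761 -0.3544  0.1659] [ 3.1352 -0.004   0.272 ] [0.5 0.5 3.5] 0.0696 [ 0.94  0.8  -0.67  1.72  0.65  0.85 -1.33]
[0.6511648  0.10999589 0.25      ] (array([ 293.7, -399.7,  -85.5]), array([ 0.33, -0.27, 14.09]))
```

Call:
arm_command:
  commands: [18, -53, -25, 0, 0, 0, 10, 37, -108, -50, 0, 0, 2, 5, 55, -163, -75, 0, 0, 4, 0, 74, -218, -94, 0, 0, 6, 0, 92, -273, -94, 0, 0, 8, 0, 111, -328, -94, 0, 0, 10, 0, 130, -384, -94, 0, 0, 12, 0, 148, -440, -94, 0, 0, 14, 0]

```text
clock: 28.15
eef_pos: [0.4977, 0.112, 0.2529]
ee_rot: [3.141, 0.001, 0.026]
wrist_force: [1.9, -0.1, 0.7]
gripper_width: -0.0
grip_force: 0.0
```

```bash
python3 - <<'E'
from h import *
p,d=viewer.get_image("top");C=cloud("top",d);viewer.get_image("top");s=st()
sub=C[200:270,370:435];m=(sub[...,2]>.066)&(sub[...,2]<.1);Q=sub[m];print("handle top",len(Q),Q.mean(0))
Q2=C[180:250,240:350].reshape(-1,3);Q2=Q2[(Q2[:,2]>.05)&(Q2[:,2]<.19)];
for z in(.06,.1,.14,.17):
    k=Q2[abs(Q2[:,2]-z)<.02];
    if len(k):print(z,len(k),w2c(k)[:,0].mean(),w2c(k)[:,1].min(),w2c(k)[:,1].max())
t=c2w(112,100,260);print(t,go(t,YC))
E
```

```text
28.25 [0.4971 0.1199 0.254 ] [-3.1352e+00 -1.1000e-03  4.0200e-02] [-0.8  0.6  0.2] -0.0001 [ 0.09  0.57 -0.66  1.86  0.45  0.86 -2.32]
handle top 77 [ 0.47336207 -0.35397102  0.07449589]
0.06 109 70.59452547568989 -146.46235211439813 67.53601146771699
0.1 148 70.1119863591522 -147.61132424484128 74.97796132221349
0.14 174 69.43408055816495 -147.5987664839216 79.45155411992951
0.17 329 70.96728528875167 -148.87514716660843 90.3203297780145
[0.65816244 0.11017787 0.26      ] (array([160.5,  16.2,  -5.9]), array([-0.37, -0.06,  0.81]))
```

Call:
arm_command:
  commands: [27, 3, -6, 0, 0, 0.8, 0, 54, 6, -6, 0, 0, 0.8, 0, 81, 9, -6, 0, 0, 0.8, 0, 108, 12, -6, 0, 0, 0.8, 0, 135, 15, -6, 0, 0, 0.8, 0, 160.5, 16, -6, 0, 0, 0.8, 0, 160.5, 16, -6, 0, 0, 0.8, 0, 160.5, 16, -6, 0, 0, 0.8, 0]

```text
clock: 29.25
eef_pos: [0.6575, 0.0985, 0.258]
ee_rot: [3.141, 0.004, 0.014]
wrist_force: [0.2, 0.6, -0.3]
gripper_width: 0.0
grip_force: 0.0
```

```bash
python3 - <<'E'
from h import *
viewer.get_image("scene");s=st();t=c2w(110,100,145);print("down",go(t,YC));c=(t,[np.pi,0,YC])
for th in [90,82,74,66,58,50,42,34,26,18,10,4,0,-2]:
    a=np.radians(th);K=np.array([74,34])+112*np.array([-np.cos(a),np.sin(a)])+5*np.array([np.sin(a),np.cos(a)])
    print(th,K.round(0),go(c2w(K[0]+11,100,K[1]),YC,cur=c)[0])
E
```

```text
29.3 [0.6574 0.0986 0.2582] [3.1405 0.0033 0.0144] [-0.5 -0.2  0.2] 0.0003 [ 0.09  0.77 -0.62  1.38  0.46  1.13 -2.15]
down (array([ -0.7, -11.7, 113.2]), array([ 0.06,  0.19, -0.66]))
90 [ 79. 146.] [-20.  -0.  -1.]
82 [ 63. 146.] [-35.6  -0.   -0.6]
74 [ 48. 143.] [-51.1   0.    2. ]
66 [ 33. 138.] [-66.   -0.    6.6]
58 [ 19. 132.] [-80.1   0.   13.4]
50 [  6. 123.] [-93.2  -0.   22. ]
42 [ -6. 113.] [-104.9   -0.    32.3]
34 [-16. 101.] [-115.1   -0.    44.2]
26 [-24.  88.] [-123.5   -0.    57.4]
18 [-31.  73.] [-130.    -0.    71.6]
10 [-35.  58.] [-134.4   -0.    86.6]
4 [-37.  47.] [-136.4   -0.    98.2]
0 [-38.  39.] [-137.   -0.  106.]
-2 [-38.  35.] [-137.1   -0.   109.9]
```

Call:
arm_command:
  commands: [0, -5, 20, 0, 0, 0, 0, 0, -10, 45, 0, 0, 0, 0, 0, -11, 70, 0, 0, -0.6, 0, 0, -11, 95, 0, 0, -0.6, 0, 0, -11, 113, 0, 0, -0.6, 0, 0, -11, 113, 0, 0, -0.6, 0, 0, -11, 113, 0, 0, -0.6, 0, 0, -11, 113, 0, 0, -0.6, 0]

```text
clock: 30.3
eef_pos: [0.6588, 0.1097, 0.1461]
ee_rot: [3.141, 0.0, 0.024]
wrist_force: [0.1, 0.1, -0.1]
gripper_width: -0.0001
grip_force: 0.0
```

Call:
arm_command:
  commands: [-10, 0, -1, 0, 0, 0, 0, -20, 0, -1, 0, 0, 0, 0, -35, 0, -0.6, 0, 0, 0, 0, -51, 0, 2, 0, 0, 0, 0, -66, 0, 6.6, 0, 0, 0, 0, -80, 0, 13.4, 0, 0, 0, 0, -93, 0, 22, 0, 0, 0, 0, -105, 0, 32, 0, 0, 0, 0]

```text
clock: 31.3
eef_pos: [0.5526, 0.107, 0.1136]
ee_rot: [3.141, 0.001, 0.024]
wrist_force: [1.1, 0.3, 0.3]
gripper_width: -0.0
grip_force: 0.4
```

Call:
arm_command:
  commands: [-10, 0, 12, 0, 0, 0, 0, -18.5, 0, 25, 0, 0, 0, 0, -25, 0, 39, 0, 0, 0, 0, -29.5, 0, 54, 0, 0, 0, 0, -31.5, 0, 66, 0, 0, 0, 0, -32, 0, 74, 0, 0, 0, 0, -32, 0, 77, 0, 0, 0, 0, -32, 0, 77, 0, 0, 0, 0]

```text
clock: 32.3
eef_pos: [0.5206, 0.1061, 0.0388]
ee_rot: [3.139, 0.001, 0.025]
wrist_force: [-6.3, -1.8, 26.5]
gripper_width: -0.0002
grip_force: 13.0
```

```bash
python3 - <<'E'
from h import *
viewer.get_image("scene");s=st();print(w2c(s['eef_pos']))
E
```

```text
32.35 [0.5206 0.1061 0.0388] [3.1395e+00 1.1000e-03 2.4500e-02] [-7.2 -0.6 25.5] -0.0001 [-0.08  0.9  -0.35  1.97  0.76  0.41 -2.56]
[[-25.65654131  99.45791714]]
```

Pressed shut at z = 39 mm with about 25 N. Retreating up, then a check of everything by depth and colour.

Call:
arm_command:
  commands: [0, 0, -20, 0, 0, 0, 0, 0, 0, -50, 0, 0, 0, 0, 0, 0, -90, 0, 0, 0, 0, 0, 30, -130, 0, 0, 0, 0, 0, 60, -150, 0, 0, 0, 0, -20, 110, -160, 0, 0, 0, 0, -30, 160, -160, 0, 0, 0, 0, -40, 210, -160, 0, 0, 0, 0]

```text
clock: 33.35
eef_pos: [0.4862, -0.1065, 0.1969]
ee_rot: [3.14, 0.001, 0.024]
wrist_force: [0.3, -0.3, 0.0]
gripper_width: -0.0001
grip_force: 0.0
```

```bash
python3 - <<'E'
from h import *
viewer.get_image("scene")
for n in("top","scene"):
    p,d=viewer.get_image(n);C=cloud(n,d).reshape(-1,3);q=w2c(C)
    m0=(C[:,2]>-.01)&(C[:,2]<.1)
    for y0 in(-120,-60,0,60,120):
        for x0 in(-60,0,60):
            m=m0&(abs(q[:,0]-x0)<10)&(abs(q[:,1]-y0)<12)
            if m.sum()>3:print(n,x0,y0,m.sum(),round(np.median(C[m,2]),4),end=" | ")
    print()
    m=(C[:,2]>.062)&(C[:,2]<.1)&(abs(C[:,0]-.47)<.07)&(abs(C[:,1]+.35)<.07);print("handle",m.sum(),C[m].mean(0),C[m][:,2].max())
    if n=="scene":
        m=(C[:,2]>.0)&(C[:,2]<.1)&(abs(C[:,0]-.47)<.2);w=np.array([.473,-.354]);r=C[:,:2]-w;u=np.array([np.cos(.272),np.sin(.272)])
        a=r@u;b=r@np.array([-u[1],u[0]])
        for a0 in(30,45,60,72):
            k=m&(abs(a*1e3-a0)<6)&(abs(b)<.012);print("blade",a0,k.sum(),np.median(C[k,2]) if k.any() else None)
st()
E
```

```text
top -60 -120 19 0.0378 | top 60 -120 31 0.0373 | top -60 -60 42 0.037 | top 0 -60 41 0.0383 | top 60 -60 41 0.0365 | top -60 0 43 0.0378 | top 0 0 41 0.0368 | top 60 0 40 0.0379 | top -60 60 42 0.0372 | top 0 60 38 0.0374 | top 60 60 43 0.0385 | top -60 120 42 0.0371 | top 0 120 43 0.0369 | top 60 120 40 0.0378 | 
handle 81 [ 0.4730214  -0.35346201  0.0743984 ] 0.08413199055118606
scene -60 -120 56 0.0368 | scene 0 -120 27 0.0402 | scene 60 -120 25 0.0397 | scene -60 -60 58 0.0362 | scene 0 -60 29 0.0404 | scene 60 -60 29 0.0405 | scene -60 0 62 0.0228 | scene 0 0 27 0.0402 | scene 60 0 28 0.0398 | scene -60 60 65 0.037 | scene 0 60 34 0.0404 | scene 60 60 28 0.0395 | scene -60 120 77 0.0089 | scene 0 120 36 0.04 | scene 60 120 30 0.0404 | 
handle 76 [ 0.47406374 -0.34703247  0.07360315] 0.08276452655422487
blade 30 11 0.01082384716078158
blade 45 11 0.011168044779779247
blade 60 12 0.009610285923865822
blade 72 13 0.010901508000984496
33.5 [ 0.4854 -0.1086  0.1962] [3.1387 0.0034 0.0168] [ 0.5  0.4 -0.9] 0.0001 [ 0.51  0.64 -0.62  1.97  0.56  0.72 -2.01]
```

```bash
python3 -c "
from rig import workorder;print(workorder.close_job())"
```

```text
the job is handed in; nothing more can be done
None
```

The job is handed in, with no verdict returned: both knives in the case were seen lying fresh face up on the far ledge before shutting, and final camera depth readings show the cover shut and the lifter flat on its pad about 22 mm from centre.

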